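# Turn the forming press's pressure down to the marker and clear its die

### The arm

A 6-joint arm with a two-finger parallel gripper is mounted at the origin on the work surface. World frame = base frame: x ahead of the robot, y to its left, z up, the work surface at z = 0. Lengths are in m, angles in rad, forces in N, time in s.
With the tool pointing down it reaches from about 0.35 to 0.775 m from the base axis. Payload 7.3 kg.
Tool frame: the origin (TCP) lies on the front face of the gripper's body, between the roots of the fingers; the fingertips stand ahead of it and the grasp point (between the pads) lies 47 mm ahead of it (finger_overhang is the z of the fingertips in the tool frame, in m); z points along the fingers, y is the line along which they close (so a half turn about z gives the same grasp; the last joint's range is limited). The gripper opens to 92 mm and grips with 3 to 60 N. Pads are 19 mm wide; open, the fingers measure 130 mm over their backs; the gripper's body (75 mm by 190 mm) begins 47 mm behind the grasp point.
Start: joints at [1.035, 0.342, 1.524, -0, 1.275, -0.146], TCP at [0.199, 0.486, 0.292] pointing down, gripper open.
Joint ranges: [-2.53, 2.53], [-0.77, 2.02], [0.04, 2.7], [-1, 4.14], [0.28, 2.66], [-3.11, 3.11]. Speed limits (rad/s): [2.57, 2.57, 3.14, 3.14, 3.14, 3.14].

### API

Orientations are given as [roll, pitch, yaw] about the fixed x, y, z axes, in that order (R = Rz(yaw) Ry(pitch) Rx(roll)).
In Python, from cell import * gives the robot as it stands. The module is installed in compiled form; this text tells all that it offers.
- The arm moves only by the tool arm_command, never from a script. Its argument "series" is a list of rows, each an object of numbers: "x", "y", "z": the shift along the tool's x, y, z in mm; "rx", "ry", "rz": the turn, a rotation vector about the tool's x, y, z in degrees. A call has 1 to 20 rows; each row is the pose to reach, as a shift and turn from the pose commanded when the call began, along the tool's axes at that moment; what a row does not reach only later rows make up. A row lasts 1/10 s, in which the tool goes at most 50 mm and 8.59 degrees, less where a joint would pass 70% of its speed; a pose out of reach is approached as far as the arm can. A call with a gripper value outside its range is refused whole. "hand" is the finger opening in mm, from 0 to 91.8, set as the call begins (left out, the last holds). The fingers move at their own pace and stop on an object; "squeeze" is the grip in N (left out, the last holds). Time passes only in rows, so rows that repeat a pose let the fingers close. It gives the time, the measured TCP pose, the force, the opening and the grip force at its end, in the units of the state.
- observe(): the state, without advancing time (a new reading comes with each control period).
- read_camera(name): name is "scene" or "top" or "wrist"; returns a dict with "pixels" (420x560x3 uint8, blue, green, red), "K" (3x3 intrinsics, pixels), "rvec" (rotation vector, rad) and "tvec" (3), from world to camera coordinates, as OpenCV has them. Camera axes: x right, y down, z forward; pixel columns grow to the right and rows downward; lengths in m; the calibration is good to about 2 mm. A picture is of the moment at which its call begins. There is no depth.
- hand_in(): hands the job in; it is judged then, once.
Trained networks look in a picture, given as the dict that the camera call returned (one of the last four; its "shot" number tells which), for a name from the list of things; names that differ only in an ending like _2 or _b are one class to them, and where a whole thing is asked for, a point or a joint stands for the part that bears it (a point fixed in the world has none). Each returns a list of dicts, best first, with "confidence" (0 to 1); they miss things now and then, are a little off and sometimes report something else, mostly with a low value. They report only what shows in the picture. A call takes as long as a camera call. They do not tell look-alikes from the thing itself.
- boxes_of(picture, query): "point" ([x, y, z] in m, in world coordinates, good to about 4 mm: the middle of the surface that is visible of it).
- trace(picture, query): "pixels" (420x560 bool, what is visible of it).
- mark_of(picture, query): "point" ([x, y, z] in m, in world coordinates, good to about 4 mm: a listed point, or the origin of a listed thing).
The state is a dict: "time": time; "qpos": joint angles; "qvel": joint speeds; "joint_efforts": joint torques, N m; "tool_pos": TCP position; "tool_rot": TCP orientation; "contact_force": force on the tool from outside, world axes, zero at the start; "torque": the same for the moment, N m; "opening": finger opening in m; "grip_force": force on a finger pad.
Only numpy, scipy, OpenCV 4.12 (cv2) and the standard library are available. Lean on these libraries where they do the work, as an engineer would, in place of code of your own. Each camera call takes 0.05 s, during which the arm holds its last target. There are 200 camera calls.

### The job

On the sloping console, turn the air-pressure dial down (anticlockwise) until its red pointer stands at the green marker. Only then lift the formed brass bracket out of the die and set it down in the blue tray, flat on its base and without dropping it. Leave the other things on the bench where they are.

Things in the scene. Friction and masses are not known exactly. Their poses are not given: they have to be found in the camera images.
- console: grey wedge-shaped box, fixed, 160 x 160; origin: centre of its underside, x level, from the low edge to the high one, z up. Its top panel slopes 30 degrees: 30 high at the low edge (x = -80), 122 at the high edge. The dial sits at the panel's centre, 76 above the origin, and turns about the panel's normal, (-0.5, 0, 0.866) in this frame
- dial (a joint): angle of the black dial, rad, 0 to 4.71, growing clockwise seen looking down on the panel. At 0 the pointer points to (-0.612, 0.707, -0.354) in the console's frame. Stiff (0.06 N m), stays where left. Round skirt 60 dia, top 11 above the panel; on it a grip bar 52 long, 14 thick, top 39 above the panel; red line on the bar and red nose at the skirt's edge mark the pointer end
- dial_grip (a point): point on the dial's axis in the grip bar, 33 above the panel (6 below the bar's top); z is the panel's outward normal
- dial_pointer (a point): tip of the red pointer, 36 from the dial's axis, 11 above the panel; it turns with the dial
- marker (a joint): angle of the green marker on the scale, on the same zero and direction as joint dial: the dial stands at the marker when the two values are equal. The marker cannot be moved
- marker_point (a point): tip of the green marker, 36 from the dial's axis, 11 above the panel: where the pointer tip has to be
- die: dark steel die block, fixed, 110 (x) x 100 (y) x 40 high; origin at the centre of its underside. Open cavity 64 x 44 in the middle of its top, 10 deep (floor at 30)
- bracket: formed brass bracket lying in the die, about 0.12 kg, loose by 2 a side; origin at the centre of its underside, z up. Flat base 60 (x) x 40 (y) x 4; on it a bridge 44 long (x) and 18 wide (y), its solid top bar from 35 to 40 above the origin, on two upright legs: pinch the bridge across its 18 width
- tray: open blue tray, fixed, 120 (x) x 120 (y) x 30 high, walls 4 thick; origin at the centre of its underside
- tray_in (a point): centre of the tray's inner floor, axes as the tray's
- dye_jar: bystander: closed black jar, 56 dia x 50 high, upright (mm); origin at its underside
- water_bottle: bystander: clear bottle with white cap, 60 dia x 150 high, upright (mm); origin at its underside
- glue_tube: bystander: blue and yellow glue tube lying flat, 120 long, 40 wide, 20 high (mm); origin at its underside
- mallet: bystander: small hammer lying flat (mm); origin at its underside
- tin_lid: bystander: red tin lid lying flat, 72 dia x 10 (mm); origin at its underside
- edge_block: bystander: wooden block, 90 x 40 x 30 (mm); origin at its underside
- spray_can: bystander: orange can, 60 dia x 160 high, upright (mm); origin at its underside
Not all that is in view belongs to the job. What is meant by the bracket is not white, and is the larger of those in its own colour.

How it is judged:
On the way, in this order (a step that is already met when the one before it is completed fails the run):
1. the dial's pointer stands at the green marker (tips within 4.5 mm), the bracket still in the die (distance between dial_pointer and marker_point below 0.0045 m and z of bracket in the frame of die below 0.036 m and horizontal distance between bracket and die below 0.01 m), for 0.4 s.
2. the bracket is lifted clear of the die (z of bracket in the frame of die above 0.045 m), for 0.1 s.
At the end, for the whole second after the job is handed in: The dial's pointer tip is within 4.5 mm (about 7 degrees) of the marker's tip, and the bracket lies at rest on the tray's floor, inside its walls, flat on its base (within 7 degrees) (distance between dial_pointer and marker_point below 0.0045 m and x of bracket in the frame of tray_in between -0.05 and 0.05 m and y of bracket in the frame of tray_in between -0.05 and 0.05 m and z of bracket in the frame of tray_in below 0.006 m and angle between bracket's own z axis and vertical below 0.12 rad and linear speed of bracket below 0.02 m/s); the robot touches nothing.
It fails at once if a bystander is moved by more than 30 mm (distance of any of dye_jar, water_bottle, glue_tube, mallet, tin_lid, edge_block, spray_can from where it was at the start of the episode above 0.03 m).
It fails at once if the bracket is dropped or thrown into the tray (faster than 0.75 m/s close above its floor) (horizontal distance between bracket and tray_in below 0.1 m and z of bracket in the frame of tray_in below 0.03 m and linear speed of bracket above 0.75 m/s).
It also fails if it takes over 69 s, if anything falls off the work surface, if the arm or the gripper's body presses on something with over 40 N, if the wrist force passes 120 N, or if a joint passes its speed limit or range.

## Working session

There is one attempt and no reset: what is moved stays moved. The work goes in short steps, Python scripts to look and compute and a tool call to move; the robot and the scene stay as the last step left them, time stands still between calls to the robot, and variables do not carry over. Pictures are saved under pics/ and viewed, at most 10 in all, crops included, and the job is handed in when it is done.

Besides the shell and the picture viewer there is one more tool, called after ">>>" as name([rows], argument=value, ...), one row to a line, values as JSON. arm_command: Moves the arm, as the interface text tells. Its arguments: {"type":"object","properties":{"series":{"type":"array"},"hand":{"type":"number"},"squeeze":{"type":"number"}},"required":["series"]}

```bash
mkdir -p pics; python3 - <<'E'
from cell import *
import cv2,numpy as np
print({k:np.round(v,3) for k,v in observe().items()})
ims=[]
for c in ["scene","top"]:
    p=read_camera(c); ims.append(p["pixels"])
    cv2.imwrite(f"pics/{c}0.png",cv2.resize(p["pixels"],(784,588)))
    for q in ["console","dial","dial_grip","dial_pointer","marker_point","die","bracket","tray","tray_in"]:
        try:
            print(c,q,[(np.round(d["point"],3).tolist(),round(d["confidence"],2)) for d in mark_of(p,q)])
        except Exception as e: print(c,q,e)
E
```

```text
{'time': np.float64(0.0), 'qpos': array([ 1.035,  0.343,  1.525, -0.   ,  1.275, -0.146]), 'qvel': array([-0.001, -0.   ,  0.001,  0.   ,  0.   ,  0.001]), 'joint_efforts': array([ 1.0000e-03, -4.3124e+01, -2.4422e+01,  7.2000e-02,  5.6000e-02,
       -0.0000e+00]), 'tool_pos': array([0.199, 0.485, 0.292]), 'tool_rot': array([-3.14 , -0.   ,  2.752]), 'contact_force': array([-0.041, -0.252,  0.762]), 'torque': array([-0.004, -0.009, -0.052]), 'grip_force': np.float64(0.0), 'opening': np.float64(0.092)}
scene console [([0.572, 0.229, 0.002], 0.83)]
scene dial it knows: bracket, console, dial_grip, dial_pointer, die, dye_jar, edge_block, glue_tube, mallet, marker_point, spray_can, tin_lid, tray, tray_in, water_bottle
scene dial_grip [([0.584, 0.22, 0.11], 0.7)]
scene dial_pointer [([0.566, 0.256, 0.098], 0.89)]
scene marker_point [([0.546, 0.201, 0.089], 0.48), ([0.414, -0.05, -0.002], 0.26)]
scene die [([0.547, -0.083, 0.004], 0.76)]
scene bracket [([0.536, -0.083, 0.033], 0.88), ([0.624, 0.037, 0.002], 0.78), ([0.538, -0.347, 0.005], 0.7), ([0.515, 0.031, -0.003], 0.54)]
scene tray [([0.539, -0.343, 0.002], 0.95)]
scene tray_in [([0.538, -0.348, 0.007], 0.86)]
top console [([0.567, 0.229, -0.004], 0.82)]
top dial it knows: bracket, console, dial_grip, dial_pointer, die, dye_jar, edge_block, glue_tube, mallet, marker_point, spray_can, tin_lid, tray, tray_in, water_bottle
top dial_grip [([0.587, 0.22, 0.102], 0.72), ([0.408, -0.214, 0.001], 0.49), ([0.598, 0.425, -0.004], 0.49)]
top dial_pointer [([0.572, 0.259, 0.101], 0.6), ([0.541, -0.344, 0.003], 0.21)]
top marker_point [([0.544, 0.204, 0.091], 0.5)]
top die [([0.54, -0.084, 0.002], 0.67)]
top bracket [([0.511, 0.03, 0.0], 0.68), ([0.543, -0.078, 0.026], 0.63), ([0.622, 0.036, 0.002], 0.55), ([0.414, -0.054, -0.001], 0.33)]
top tray [([0.54, -0.342, 0.002], 0.93)]
top tray_in [([0.542, -0.349, 0.003], 0.85)]
```

View pics/scene0.png

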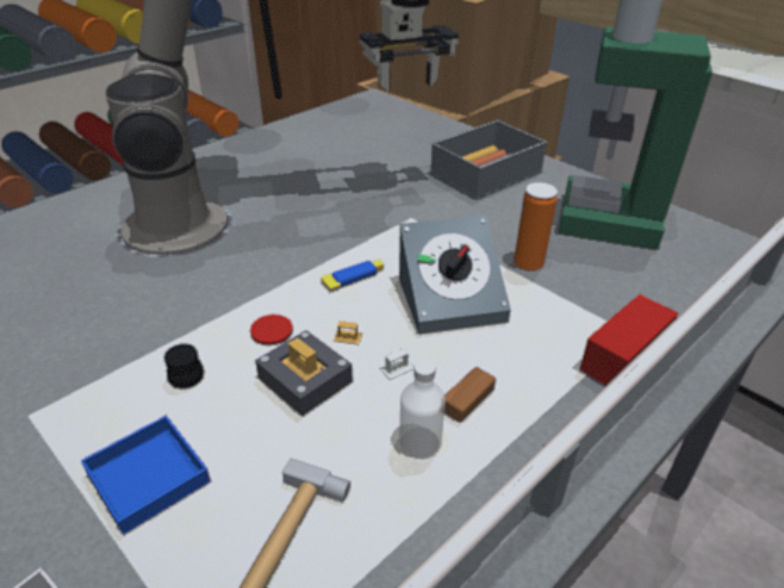

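View pics/top0.png

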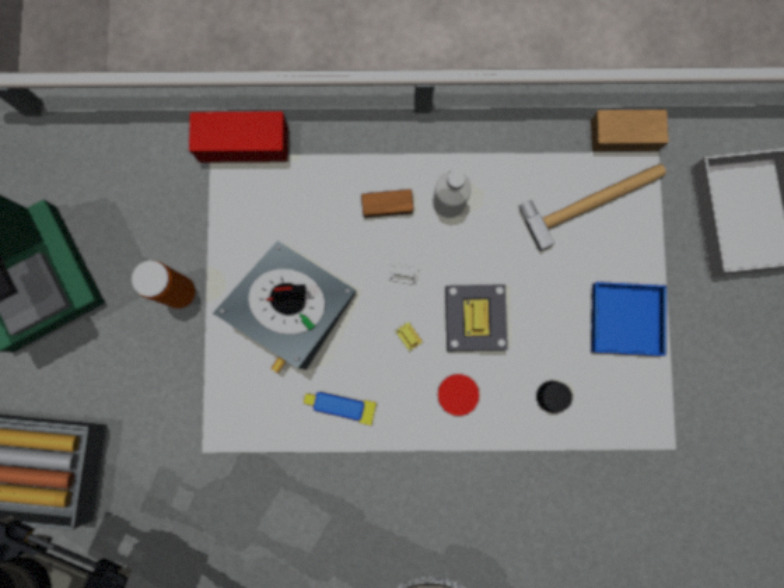

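The scene view shows the console with its dial at (455,265), the red pointer up-right at (463,250) and the green marker on the left at (427,260). The brass bracket is in the die at (303,360). A smaller brass decoy sits at (347,332), a white one at (397,362), and the tray is at (145,470). The top view agrees: pointer at (265,298), marker at (308,322), so the dial turns anticlockwise by roughly 130°. Next I'll fit the poses by silhouette.

```bash
cat > h.py <<'E'
from cell import *
import cv2,numpy as np
from scipy.optimize import minimize
from scipy.spatial.transform import Rotation as R
def proj(P,p): return cv2.projectPoints(np.asarray(P,float).reshape(-1,3),p["rvec"],p["tvec"],p["K"],None)[0][:,0]
def box(x,y,z): return np.array([[a*x/2,b*y/2,c] for a in(-1,1) for b in(-1,1) for c in(0,z)])
WEDGE=np.array([[x,y,z] for y in(-.08,.08) for x,z in((-.08,0),(-.08,.03),(.08,0),(.08,.122))])
def T(P,x,y,yaw): return np.asarray(P,float)@R.from_euler('z',yaw).as_matrix().T+[x,y,0]
def ray_plane(p,uv,p0,n):
    M=cv2.Rodrigues(np.array(p["rvec"],float))[0];C=-M.T@np.ravel(p["tvec"])
    d=M.T@np.linalg.inv(p["K"])@[uv[0],uv[1],1]
    return C+d*(np.dot(np.subtract(p0,C),n)/np.dot(d,n))
def fit(pics,masks,P,x0):
    def cost(v):
        s=0
        for p,m in zip(pics,masks):
            h=np.zeros((1680,2240),np.uint8)
            q=cv2.convexHull(((proj(T(P,*v),p)+.5)*4).astype(np.int32)); cv2.fillConvexPoly(h,q,1)
            a=cv2.resize(h,(560,420),interpolation=cv2.INTER_AREA) if 0 else h.reshape(420,4,560,4).mean((1,3))
            s+=np.abs(a-m).sum()/m.sum()
        return s
    best=None
    x0=np.array(x0); S=np.vstack([x0,x0+[.01,0,0],x0+[0,.01,0],x0+[0,0,.15]])
    for _ in range(2):
        r=minimize(cost,S[0],method='Nelder-Mead',options=dict(initial_simplex=S,maxfev=120)); S=np.vstack([r.x,r.x+[.004,0,0],r.x+[0,.004,0],r.x+[0,0,.05]])
    return r.x,r.fun
def hullmask(m):
    n,l,s,_=cv2.connectedComponentsWithStats(m.astype(np.uint8)); k=1+s[1:,4].argmax()
    pts=cv2.findNonZero((l==k).astype(np.uint8)); o=np.zeros(m.shape,np.uint8); cv2.fillConvexPoly(o,cv2.convexHull(pts),1); return o
E
python3 - <<'E'
from h import *
pics=[read_camera(c) for c in("scene","top")]
for q,P,x0 in [("console",WEDGE,(.57,.229,2.6)),("die",box(.11,.1,.04),(.543,-.083,0)),("tray",box(.12,.12,.03),(.54,-.342,0))]:
    ms=[hullmask(trace(p,q)[0]["pixels"]) for p in pics]
    v,f=fit(pics,ms,P,x0); print(q,np.round(v,4),round(f,3))
    for i in(0,1):
        w,g=fit(pics[i:i+1],ms[i:i+1],P,v); print("  ",np.round(w,4),round(g,3))
E
```

```text
console [0.5675 0.2304 2.5645] 0.124
   [0.5683 0.2304 2.5715] 0.021
   [0.5664 0.2304 2.554 ] 0.097
die [ 5.435e-01 -8.490e-02  2.000e-04] 0.067
   [ 0.5435 -0.084  -0.0107] 0.031
   [ 0.5434 -0.0854  0.0032] 0.029
tray [ 0.5398 -0.3457 -0.067 ] 0.06
   [ 0.5403 -0.3451 -0.0596] 0.021
   [ 0.5392 -0.347  -0.067 ] 0.027
```

```bash
cat >> h.py <<'E'
CON=(0.568,0.2304,2.568)
Rc=R.from_euler('z',CON[2]).as_matrix(); N=Rc@[-.5,0,.8660254]; DC=np.array([CON[0],CON[1],.076])
U0=Rc@[-.612372,.707107,-.353553]; V0=np.cross(U0,N)   # clockwise from above
def ang(p):
    d=np.asarray(p)-DC; return np.degrees(np.arctan2(d@V0,d@U0))%360, np.hypot(d@V0,d@U0), d@N
def ddir(a): a=np.radians(a); return np.cos(a)*U0+np.sin(a)*V0
def rel(Rt,pt):
    s=observe(); R0=R.from_euler('xyz',s["tool_rot"]).as_matrix()
    print("now",np.round(s["tool_pos"],4),"shift mm",np.round(1000*R0.T@(pt-s["tool_pos"]),1),"rotvec deg",np.round(np.degrees(R.from_matrix(R0.T@Rt).as_rotvec()),2))
def frame(x,z):
    z=z/np.linalg.norm(z); y=np.cross(z,x); y/=np.linalg.norm(y); return np.c_[np.cross(y,z),y,z]
def blobs(p,kind,h=.011,rmax=.06):
    # colour pixels laid on plane h above panel
    b=cv2.GaussianBlur(p["pixels"],(3,3),0); hsv=cv2.cvtColor(b,cv2.COLOR_BGR2HSV); H,S,Vv=cv2.split(hsv)
    m=((H>45)&(H<85) if kind=="g" else (H<8)|(H>172))&(S>120)&(Vv>60)
    ys,xs=np.nonzero(m); A=np.array([ang(ray_plane(p,(x,y),DC+h*N,N)) for x,y in zip(xs,ys)])
    return A[A[:,1]<rmax] if len(A) else A
E
python3 - <<'E'
from h import *
for c in("scene","top"):
    p=read_camera(c)
    for q in("dial_pointer","marker_point","dial_grip"):
        for d in mark_of(p,q)[:1]: print(c,q,np.round(ang(d["point"]),3))
    for k in "gr":
        A=blobs(p,k); print(k,len(A)); 
        i=A[:,1].argsort(); A=A[i]; print(np.round(A[::max(1,len(A)//8)],3)[:, :2].tolist())
rel(frame(ddir(95),-N),DC+.19*N)
E
```

```text
scene dial_pointer [1.78868e+02 2.80000e-02 1.20000e-02]
scene marker_point [5.3221e+01 3.7000e-02 1.3000e-02]
scene dial_grip [2.44733e+02 1.00000e-03 3.90000e-02]
g 20
[[61.319, 0.044], [60.827, 0.047], [57.285, 0.049], [63.46, 0.049], [59.98, 0.051], [56.794, 0.054], [62.42, 0.054], [59.278, 0.056], [64.632, 0.057], [61.549, 0.059]]
r 25
[[174.795, 0.015], [177.297, 0.019], [173.639, 0.021], [170.723, 0.024], [180.164, 0.026], [170.734, 0.03], [178.404, 0.032], [170.741, 0.036], [177.198, 0.039]]
top dial_pointer [1.78842e+02 3.50000e-02 1.10000e-02]
top marker_point [6.5128e+01 4.1000e-02 1.0000e-02]
top dial_grip [2.79095e+02 5.00000e-03 3.00000e-02]
g 25
[[65.153, 0.042], [64.707, 0.046], [66.624, 0.048], [62.126, 0.05], [63.983, 0.052], [65.696, 0.054], [67.279, 0.056], [68.744, 0.058], [61.61, 0.06]]
r 38
[[265.059, 0.015], [283.105, 0.017], [260.234, 0.018], [247.071, 0.019], [231.14, 0.02], [256.867, 0.021], [236.57, 0.022], [232.265, 0.023], [228.505, 0.025], [176.936, 0.028]]
now [0.1995 0.4856 0.2922] shift mm [-531.3 -113.4   51.7] rotvec deg [-12.94  27.43 -28.79]
```

```bash
python3 - <<'E'
from h import *
for a in(178,-2): rel(frame(ddir(a),-N),DC+.19*N)
print(DC+.19*N)
E
```

```text
now [0.1995 0.4856 0.2922] shift mm [-531.3 -113.4   51.7] rotvec deg [ 8.7  29.86 52.27]
now [0.1995 0.4856 0.2922] shift mm [-531.3 -113.4   51.7] rotvec deg [ -35.44   10.33 -123.01]
[0.6477959  0.17884794 0.24054483]
```

>>> arm_command([
  {"x": -531,"y": -113,"z": 52,"rx": 8.7,"ry": 29.9,"rz": 52.3},
  {"x": -531,"y": -113,"z": 52,"rx": 8.7,"ry": 29.9,"rz": 52.3},
  {"x": -531,"y": -113,"z": 52,"rx": 8.7,"ry": 29.9,"rz": 52.3},
  {"x": -531,"y": -113,"z": 52,"rx": 8.7,"ry": 29.9,"rz": 52.3},
  {"x": -531,"y": -113,"z": 52,"rx": 8.7,"ry": 29.9,"rz": 52.3},
  {"x": -531,"y": -113,"z": 52,"rx": 8.7,"ry": 29.9,"rz": 52.3},
  {"x": -531,"y": -113,"z": 52,"rx": 8.7,"ry": 29.9,"rz": 52.3},
  {"x": -531,"y": -113,"z": 52,"rx": 8.7,"ry": 29.9,"rz": 52.3},
  {"x": -531,"y": -113,"z": 52,"rx": 8.7,"ry": 29.9,"rz": 52.3},
  {"x": -531,"y": -113,"z": 52,"rx": 8.7,"ry": 29.9,"rz": 52.3},
  {"x": -531,"y": -113,"z": 52,"rx": 8.7,"ry": 29.9,"rz": 52.3},
  {"x": -531,"y": -113,"z": 52,"rx": 8.7,"ry": 29.9,"rz": 52.3},
  {"x": -531,"y": -113,"z": 52,"rx": 8.7,"ry": 29.9,"rz": 52.3},
  {"x": -531,"y": -113,"z": 52,"rx": 8.7,"ry": 29.9,"rz": 52.3},
  {"x": -531,"y": -113,"z": 52,"rx": 8.7,"ry": 29.9,"rz": 52.3},
  {"x": -531,"y": -113,"z": 52,"rx": 8.7,"ry": 29.9,"rz": 52.3},
])

```text
time: 3.3
tool_pos: [0.647, 0.1805, 0.2414]
tool_rot: [-2.767, -0.375, 1.747]
contact_force: [-0.5, -0.4, 0.6]
opening: 0.0916
grip_force: 0.0
```

```bash
python3 - <<'E'
from h import *
p=read_camera("wrist"); cv2.imwrite("pics/w1.png",p["pixels"])
for q in("dial_pointer","marker_point","dial_grip"):
    for d in mark_of(p,q)[:1]: print(q,np.round(ang(d["point"]),3),np.round(d["point"],4),d["confidence"])
for k in "gr":
    A=blobs(p,k)
    if len(A): A=A[A[:,1].argsort()]; print(k,len(A),np.round(A[::max(1,len(A)//8)],3)[:, :2].tolist())
print("centre px",proj([DC+.011*N,DC+.039*N],p))
print(observe()["qpos"])
rel(frame(ddir(178),-N),DC+.19*N)
E
```

```text
dial_pointer [1.84867e+02 3.30000e-02 1.40000e-02] [0.5723 0.2575 0.0991] 0.61
marker_point [6.4477e+01 3.5000e-02 1.0000e-02] [0.5454 0.2053 0.0903] 0.77
dial_grip [1.16871e+02 4.00000e-03 3.30000e-02] [0.5788 0.2221 0.1063] 0.56
r 257 [[308.527, 0.0], [353.427, 0.003], [24.534, 0.005], [179.414, 0.007], [183.635, 0.009], [186.116, 0.012], [178.488, 0.016], [179.79, 0.027], [180.698, 0.033]]
centre px [[283.74260596 198.78836761]
 [283.85443624 210.5330127 ]]
[ 0.0459858   0.86811491  0.81997972  0.3099965   1.87860747 -0.17041296]
now [0.6474 0.1798 0.2407] shift mm [-1.   0.1 -0.2] rotvec deg [ 0.   -0.02  0.01]
```

View pics/w1.png

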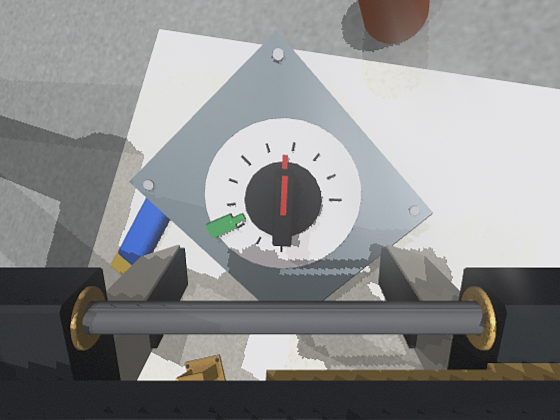

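The wrist view shows the dial at (284,199) with its red line running straight up to the nose at (285,160), so the gripper is aligned with the bar. The green marker's tip is at about (244,218).

```bash
cat >> h.py <<'E'
def green(p):
    H,S,V=cv2.split(cv2.cvtColor(p["pixels"],cv2.COLOR_BGR2HSV)); m=(H>45)&(H<85)&(S>90)&(V>40)
    ys,xs=np.nonzero(m); A=np.array([ang(ray_plane(p,(x,y),DC+.011*N,N)) for x,y in zip(xs,ys)]); A=A[(A[:,1]<.07)]
    t=A[A[:,1]<A[:,1].min()+.004]
    print("green",len(A),"mean",A.mean(0).round(3),"tip",t.mean(0).round(3)); return A
def red(p):
    A=blobs(p,"r"); A=A[(A[:,1]>.027)&(A[:,1]<.045)]; print("red nose",len(A),A.mean(0).round(3),A[:,1].max().round(3)); return A
E
python3 - <<'E'
from h import *
p=read_camera("wrist")
green(p);red(p)
rel(frame(ddir(179.5),-N),DC+.08*N)
print(DC+.08*N)
E
```

```text
green 475 mean [6.3739e+01 5.2000e-02 1.1000e-02] tip [6.3691e+01 3.7000e-02 1.1000e-02]
red nose 37 [1.79228e+02 3.00000e-02 1.10000e-02] 0.033
now [0.6475 0.1796 0.2406] shift mm [ -0.8   0.  109.7] rotvec deg [-0.   -0.03  1.49]
[0.60159827 0.20869387 0.14528203]
```

>>> arm_command([
  {"x": -1,"z": 30,"rz": 1},
  {"x": -1,"z": 60,"rz": 1},
  {"x": -1,"z": 90,"rz": 1},
  {"x": -1,"z": 110,"rz": 1},
  {"x": -1,"z": 110,"rz": 1},
  {"x": -1,"z": 110,"rz": 1},
])

```text
invalid input
```

>>> arm_command([
  {"x": 0},
  {"x": 0},
  {"x": 0},
  {"x": 0},
  {"x": 0},
  {"x": 0},
  {"x": 0},
  {"x": 0},
  {"x": 0},
  {"x": 0},
], hand=4, squeeze=25)

```text
invalid input
```

>>> arm_command([
  {"x": -1,"y": 0,"z": 30,"rx": 0,"ry": 0,"rz": 1},
  {"x": -1,"y": 0,"z": 60,"rx": 0,"ry": 0,"rz": 1},
  {"x": -1,"y": 0,"z": 90,"rx": 0,"ry": 0,"rz": 1},
  {"x": -1,"y": 0,"z": 110,"rx": 0,"ry": 0,"rz": 1},
  {"x": -1,"y": 0,"z": 110,"rx": 0,"ry": 0,"rz": 1},
  {"x": -1,"y": 0,"z": 110,"rx": 0,"ry": 0,"rz": 1},
])

```text
time: 4.15
tool_pos: [0.602, 0.2083, 0.1453]
tool_rot: [-2.76, -0.368, 1.728]
contact_force: [0.3, 1.0, -0.2]
opening: 0.0916
grip_force: 0.0
```

>>> arm_command([
  {"x": 0,"y": 0,"z": 0,"rx": 0,"ry": 0,"rz": 0},
  {"x": 0,"y": 0,"z": 0,"rx": 0,"ry": 0,"rz": 0},
  {"x": 0,"y": 0,"z": 0,"rx": 0,"ry": 0,"rz": 0},
  {"x": 0,"y": 0,"z": 0,"rx": 0,"ry": 0,"rz": 0},
  {"x": 0,"y": 0,"z": 0,"rx": 0,"ry": 0,"rz": 0},
  {"x": 0,"y": 0,"z": 0,"rx": 0,"ry": 0,"rz": 0},
  {"x": 0,"y": 0,"z": 0,"rx": 0,"ry": 0,"rz": 0},
  {"x": 0,"y": 0,"z": 0,"rx": 0,"ry": 0,"rz": 0},
], hand=4, squeeze=25)

```text
time: 4.95
tool_pos: [0.6016, 0.2084, 0.1446]
tool_rot: [-2.76, -0.368, 1.727]
contact_force: [-0.3, 1.0, 0.4]
opening: 0.0324
grip_force: 0.0
```

>>> arm_command([
  {"x": 0,"y": 0,"z": 0,"rx": 0,"ry": 0,"rz": 0},
  {"x": 0,"y": 0,"z": 0,"rx": 0,"ry": 0,"rz": 0},
  {"x": 0,"y": 0,"z": 0,"rx": 0,"ry": 0,"rz": 0},
  {"x": 0,"y": 0,"z": 0,"rx": 0,"ry": 0,"rz": 0},
  {"x": 0,"y": 0,"z": 0,"rx": 0,"ry": 0,"rz": 0},
])

```text
time: 5.45
tool_pos: [0.6012, 0.2082, 0.1448]
tool_rot: [-2.758, -0.368, 1.727]
contact_force: [-3.7, -1.7, 3.0]
opening: 0.0138
grip_force: 24.9
```

>>> arm_command([
  {"x": 0,"y": 0,"z": 0,"rx": 0,"ry": 0,"rz": -7},
  {"x": 0,"y": 0,"z": 0,"rx": 0,"ry": 0,"rz": -14},
  {"x": 0,"y": 0,"z": 0,"rx": 0,"ry": 0,"rz": -21},
  {"x": 0,"y": 0,"z": 0,"rx": 0,"ry": 0,"rz": -28},
  {"x": 0,"y": 0,"z": 0,"rx": 0,"ry": 0,"rz": -35},
  {"x": 0,"y": 0,"z": 0,"rx": 0,"ry": 0,"rz": -42},
  {"x": 0,"y": 0,"z": 0,"rx": 0,"ry": 0,"rz": -49},
  {"x": 0,"y": 0,"z": 0,"rx": 0,"ry": 0,"rz": -56},
  {"x": 0,"y": 0,"z": 0,"rx": 0,"ry": 0,"rz": -63},
  {"x": 0,"y": 0,"z": 0,"rx": 0,"ry": 0,"rz": -70},
  {"x": 0,"y": 0,"z": 0,"rx": 0,"ry": 0,"rz": -77},
  {"x": 0,"y": 0,"z": 0,"rx": 0,"ry": 0,"rz": -84},
  {"x": 0,"y": 0,"z": 0,"rx": 0,"ry": 0,"rz": -91},
  {"x": 0,"y": 0,"z": 0,"rx": 0,"ry": 0,"rz": -98},
  {"x": 0,"y": 0,"z": 0,"rx": 0,"ry": 0,"rz": -105},
  {"x": 0,"y": 0,"z": 0,"rx": 0,"ry": 0,"rz": -111},
  {"x": 0,"y": 0,"z": 0,"rx": 0,"ry": 0,"rz": -115},
  {"x": 0,"y": 0,"z": 0,"rx": 0,"ry": 0,"rz": -115},
  {"x": 0,"y": 0,"z": 0,"rx": 0,"ry": 0,"rz": -115},
  {"x": 0,"y": 0,"z": 0,"rx": 0,"ry": 0,"rz": -115},
])

```text
time: 7.45
tool_pos: [0.6009, 0.2075, 0.1447]
tool_rot: [2.641, -0.167, -2.434]
contact_force: [-5.5, -4.9, 3.7]
opening: 0.0138
grip_force: 24.9
```

```bash
python3 - <<'E'
from h import *
s=observe(); print(s["qpos"]); rel(frame(ddir(63.7),-N),DC+.08*N)
p=read_camera("wrist"); cv2.imwrite("pics/w2.png",p["pixels"])
for q in("dial_pointer","marker_point"):
    for d in mark_of(p,q)[:1]: print(q,np.round(ang(d["point"]),3),d["confidence"])
for f in(green,red):
    try: f(p)
    except Exception as e: print(e)
E
```

```text
[ 0.08810054  0.86297383  1.10234676  0.31159397  1.60494348 -2.20532528]
now [0.6009 0.2075 0.1447] shift mm [-1.2  0.8 -0.5] rotvec deg [ 0.06 -0.16 -0.37]
dial_pointer [5.7232e+01 4.1000e-02 1.3000e-02] 0.9
marker_point [5.9839e+01 3.6000e-02 1.1000e-02] 0.7
green 1458 mean [6.2719e+01 5.5000e-02 1.1000e-02] tip [6.2416e+01 4.0000e-02 1.1000e-02]
red nose 21 [6.3078e+01 3.6000e-02 1.1000e-02] 0.037
```

View pics/w2.png

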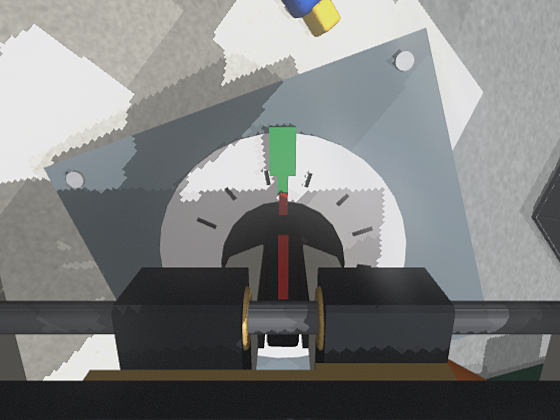

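The red nose at (283,200) and the green tip at (283,190) are in line, so the dial stands at the marker. I'll release it and back off.

>>> arm_command([
  {"x": 0,"y": 0,"z": 0,"rx": 0,"ry": 0,"rz": 0},
  {"x": 0,"y": 0,"z": 0,"rx": 0,"ry": 0,"rz": 0},
  {"x": 0,"y": 0,"z": 0,"rx": 0,"ry": 0,"rz": 0},
  {"x": 0,"y": 0,"z": 0,"rx": 0,"ry": 0,"rz": 0},
  {"x": 0,"y": 0,"z": 0,"rx": 0,"ry": 0,"rz": 0},
  {"x": 0,"y": 0,"z": 0,"rx": 0,"ry": 0,"rz": 0},
  {"x": 0,"y": 0,"z": -30,"rx": 0,"ry": 0,"rz": 0},
  {"x": 0,"y": 0,"z": -70,"rx": 0,"ry": 0,"rz": 0},
  {"x": 0,"y": 0,"z": -110,"rx": 0,"ry": 0,"rz": 0},
  {"x": 0,"y": 0,"z": -110,"rx": 0,"ry": 0,"rz": 0},
  {"x": 0,"y": 0,"z": -110,"rx": 0,"ry": 0,"rz": 0},
], hand=60)

```text
time: 8.7
tool_pos: [0.6482, 0.1782, 0.2402]
tool_rot: [2.642, -0.162, -2.435]
contact_force: [0.7, 0.1, -0.9]
opening: 0.0598
grip_force: 0.0
```

```bash
python3 - <<'E'
from h import *
p=read_camera("wrist")
for f in(green,red): f(p)
for q in("dial_pointer","marker_point"):
    for d in mark_of(p,q)[:1]: print(q,np.round(ang(d["point"]),3),np.round(d["point"],4))
# bracket bridge top (z=.07 over bench) from the fixed views: brass hue inside die cavity
for c in("scene","top"):
    p=read_camera(c)
    for q in ("bracket",):
        for d in mark_of(p,q): 
            if abs(d["point"][0]-.5435)<.03 and abs(d["point"][1]+.085)<.03: print(c,np.round(d["point"],4))
# hover: tool down, x along world +x or -x ; bridge along x
for s in(1,-1):
    rel(frame(np.array([s,0,0.]),np.array([0,0,-1.])),np.array([.5435,-.085,.25]))
print(observe()["qpos"])
E
```

```text
green 538 mean [6.2589e+01 5.4000e-02 1.1000e-02] tip [6.2091e+01 4.0000e-02 1.1000e-02]
red nose 46 [6.269e+01 3.200e-02 1.100e-02] 0.037
dial_pointer [6.2298e+01 3.9000e-02 1.3000e-02] [0.5451 0.2013 0.093 ]
marker_point [6.1376e+01 3.6000e-02 1.3000e-02] [0.5472 0.2022 0.0928]
scene [ 0.5391 -0.0799  0.0309]
top [ 0.5422 -0.0811  0.0315]
now [0.6475 0.1788 0.2391] shift mm [ 248.8 -131.1  -37.2] rotvec deg [  24.23   30.83 -137.77]
now [0.6475 0.1788 0.2391] shift mm [ 248.8 -131.1  -37.2] rotvec deg [ 24.11 -18.95  37.22]
[ 0.0446267   0.86995968  0.82119772  0.30939147  1.87805246 -2.16158011]
```

>>> arm_command([
  {"x": 249,"y": -131,"z": -37,"rx": 24.1,"ry": -19,"rz": 37.2},
  {"x": 249,"y": -131,"z": -37,"rx": 24.1,"ry": -19,"rz": 37.2},
  {"x": 249,"y": -131,"z": -37,"rx": 24.1,"ry": -19,"rz": 37.2},
  {"x": 249,"y": -131,"z": -37,"rx": 24.1,"ry": -19,"rz": 37.2},
  {"x": 249,"y": -131,"z": -37,"rx": 24.1,"ry": -19,"rz": 37.2},
  {"x": 249,"y": -131,"z": -37,"rx": 24.1,"ry": -19,"rz": 37.2},
  {"x": 249,"y": -131,"z": -37,"rx": 24.1,"ry": -19,"rz": 37.2},
  {"x": 249,"y": -131,"z": -37,"rx": 24.1,"ry": -19,"rz": 37.2},
  {"x": 249,"y": -131,"z": -37,"rx": 24.1,"ry": -19,"rz": 37.2},
  {"x": 249,"y": -131,"z": -37,"rx": 24.1,"ry": -19,"rz": 37.2},
  {"x": 249,"y": -131,"z": -37,"rx": 24.1,"ry": -19,"rz": 37.2},
])

```text
time: 10.15
tool_pos: [0.5439, -0.0844, 0.25]
tool_rot: [3.14, 0.002, -3.14]
contact_force: [0.2, 0.4, 0.7]
opening: 0.0599
grip_force: 0.0
```

```bash
python3 - <<'E'
from h import *
try: print(finger_overhang)
except Exception as e: print(e)
p=read_camera("wrist"); cv2.imwrite("pics/w3.png",p["pixels"])
b=[d for d in mark_of(p,"bracket")]; print([(np.round(d["point"],4),round(d["confidence"],2)) for d in b])
print([(np.round(d["point"],4)) for d in mark_of(p,"die")])
Z=np.array([0,0,1.])
# expected bridge-top outline for bracket at die centre
q=proj([[.5435+a*.022,-.085+c*.009,.07] for a,c in((-1,-1),(-1,1),(1,1),(1,-1))],p); print(q.round(1).tolist())
im=p["pixels"].copy(); cv2.polylines(im,[q.round().astype(int)],True,(255,0,255),1)
u,v=q.mean(0).astype(int); y0=max(0,v-90);x0=max(0,u-120)
cv2.imwrite("pics/w3c.png",cv2.resize(im[y0:y0+180,x0:x0+240],(720,540),interpolation=cv2.INTER_NEAREST)); print(x0,y0)
rel(frame(np.array([-1,0,0.]),-Z),np.array([.5435,-.085,.113]))
E
```

```text
0.0655
[(array([ 6.173e-01,  3.740e-02, -3.000e-04]), 0.76), (array([ 0.5164,  0.0341, -0.0008]), 0.74), (array([ 0.5468, -0.0864,  0.0311]), 0.65)]
[]
[[270.2, 168.2], [294.1, 168.2], [293.5, 222.9], [270.7, 222.9]]
162 105
now [ 0.5437 -0.0848  0.2502] shift mm [  0.5  -0.3 137.2] rotvec deg [0.05 0.11 0.03]
```

View pics/w3c.png

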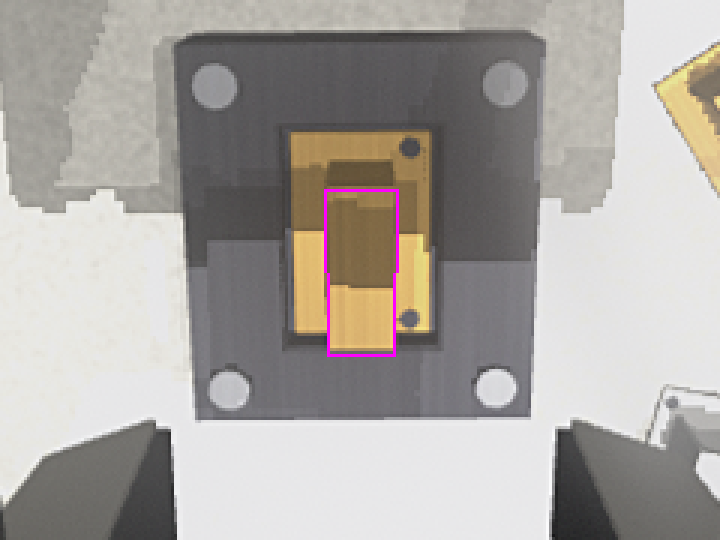

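The predicted bridge-top outline (magenta) lies on the bridge to within about 1 mm, so I'll descend and grip.

>>> arm_command([
  {"x": 0,"y": 0,"z": 40,"rx": 0,"ry": 0,"rz": 0},
  {"x": 0,"y": 0,"z": 80,"rx": 0,"ry": 0,"rz": 0},
  {"x": 0,"y": 0,"z": 110,"rx": 0,"ry": 0,"rz": 0},
  {"x": 0,"y": 0,"z": 130,"rx": 0,"ry": 0,"rz": 0},
  {"x": 0,"y": 0,"z": 137,"rx": 0,"ry": 0,"rz": 0},
  {"x": 0,"y": 0,"z": 137,"rx": 0,"ry": 0,"rz": 0},
  {"x": 0,"y": 0,"z": 137,"rx": 0,"ry": 0,"rz": 0},
])

```text
time: 11.0
tool_pos: [0.5445, -0.0853, 0.1145]
tool_rot: [3.141, 0.004, 3.141]
contact_force: [-0.1, -0.1, -0.2]
opening: 0.06
grip_force: 0.0
```

>>> arm_command([
  {"x": 0,"y": 0,"z": 0,"rx": 0,"ry": 0,"rz": 0},
  {"x": 0,"y": 0,"z": 0,"rx": 0,"ry": 0,"rz": 0},
  {"x": 0,"y": 0,"z": 0,"rx": 0,"ry": 0,"rz": 0},
  {"x": 0,"y": 0,"z": 0,"rx": 0,"ry": 0,"rz": 0},
  {"x": 0,"y": 0,"z": 0,"rx": 0,"ry": 0,"rz": 0},
  {"x": 0,"y": 0,"z": 0,"rx": 0,"ry": 0,"rz": 0},
  {"x": 0,"y": 0,"z": 0,"rx": 0,"ry": 0,"rz": 0},
  {"x": 0,"y": 0,"z": 0,"rx": 0,"ry": 0,"rz": 0},
  {"x": 0,"y": 0,"z": 0,"rx": 0,"ry": 0,"rz": 0},
], hand=8, squeeze=25)

```text
time: 11.9
tool_pos: [0.5438, -0.0851, 0.1135]
tool_rot: [3.141, 0.002, 3.141]
contact_force: [-0.6, 1.2, 0.5]
opening: 0.0172
grip_force: 25.0
```

>>> arm_command([
  {"x": 0,"y": 0,"z": -5,"rx": 0,"ry": 0,"rz": 0},
  {"x": 0,"y": 0,"z": -15,"rx": 0,"ry": 0,"rz": 0},
  {"x": 0,"y": 0,"z": -30,"rx": 0,"ry": 0,"rz": 0},
  {"x": 0,"y": 0,"z": -50,"rx": 0,"ry": 0,"rz": 0},
  {"x": 0,"y": 0,"z": -70,"rx": 0,"ry": 0,"rz": 0},
  {"x": 0,"y": -10,"z": -80,"rx": 0,"ry": 0,"rz": 0},
  {"x": 1,"y": -30,"z": -80,"rx": 0,"ry": 0,"rz": 0},
  {"x": 2,"y": -60,"z": -80,"rx": 0,"ry": 0,"rz": 0},
  {"x": 3,"y": -95,"z": -80,"rx": 0,"ry": 0,"rz": 0},
  {"x": 4,"y": -130,"z": -80,"rx": 0,"ry": 0,"rz": 0},
  {"x": 4,"y": -165,"z": -80,"rx": 0,"ry": 0,"rz": 0},
  {"x": 4,"y": -200,"z": -80,"rx": 0,"ry": 0,"rz": 0},
  {"x": 4,"y": -230,"z": -80,"rx": 0,"ry": 0,"rz": 0},
  {"x": 4,"y": -250,"z": -80,"rx": 0,"ry": 0,"rz": 0},
  {"x": 4,"y": -260,"z": -80,"rx": 0,"ry": 0,"rz": 0},
  {"x": 4,"y": -261,"z": -80,"rx": 0,"ry": 0,"rz": 0},
  {"x": 4,"y": -261,"z": -80,"rx": 0,"ry": 0,"rz": 0},
])

```text
time: 13.6
tool_pos: [0.5393, -0.3457, 0.1931]
tool_rot: [3.14, 0.002, 3.141]
contact_force: [-0.3, 0.6, -1.3]
opening: 0.0176
grip_force: 25.0
```

```bash
python3 - <<'E'
from h import *
s=observe();print(s["tool_pos"],s["opening"],s["grip_force"],s["qpos"])
p=read_camera("scene")
print([(np.round(d["point"],4),round(d["confidence"],2)) for d in mark_of(p,"bracket")])
u,v=proj([s["tool_pos"]],p)[0].astype(int); x0=max(0,u-110);y0=max(0,v-30)
cv2.imwrite("pics/s4.png",cv2.resize(p["pixels"][y0:y0+165,x0:x0+220],None,fx=3,fy=3)); print(x0,y0)
E
```

```text
[ 0.53934443 -0.34568278  0.19312701] 0.0175555233503253 24.986647367477417 [-0.69043038  0.63619747  1.31572016  0.00247457  1.18906998 -2.26173146]
[(array([ 0.5375, -0.3441,  0.1092]), 0.96), (array([ 0.5143,  0.0284, -0.0024]), 0.71), (array([0.6242, 0.0319, 0.0041]), 0.57)]
0 237
```

View pics/s4.png

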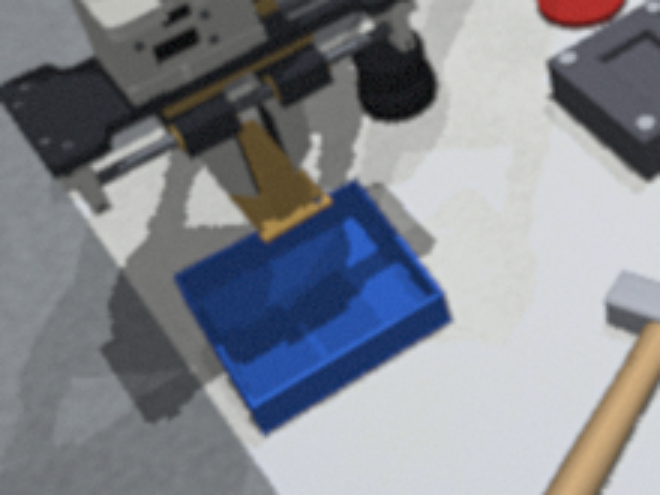

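The crop shows the bracket held level above the tray at about (290,200), and the die is empty. I'll lower it gently, going slowly near the floor.

>>> arm_command([
  {"x": 0,"y": 0,"z": 20,"rx": 0,"ry": 0,"rz": 0},
  {"x": 0,"y": 0,"z": 45,"rx": 0,"ry": 0,"rz": 0},
  {"x": 0,"y": 0,"z": 70,"rx": 0,"ry": 0,"rz": 0},
  {"x": 0,"y": 0,"z": 88,"rx": 0,"ry": 0,"rz": 0},
  {"x": 0,"y": 0,"z": 97,"rx": 0,"ry": 0,"rz": 0},
  {"x": 0,"y": 0,"z": 101,"rx": 0,"ry": 0,"rz": 0},
  {"x": 0,"y": 0,"z": 103,"rx": 0,"ry": 0,"rz": 0},
  {"x": 0,"y": 0,"z": 104,"rx": 0,"ry": 0,"rz": 0},
  {"x": 0,"y": 0,"z": 104,"rx": 0,"ry": 0,"rz": 0},
  {"x": 0,"y": 0,"z": 104,"rx": 0,"ry": 0,"rz": 0},
])

```text
time: 14.7
tool_pos: [0.54, -0.3464, 0.09]
tool_rot: [-3.141, 0.003, 3.141]
contact_force: [-0.2, -0.2, -0.5]
opening: 0.0174
grip_force: 25.0
```

>>> arm_command([
  {"x": 0,"y": 0,"z": 0.5,"rx": 0,"ry": 0,"rz": 0},
  {"x": 0,"y": 0,"z": 1,"rx": 0,"ry": 0,"rz": 0},
  {"x": 0,"y": 0,"z": 1,"rx": 0,"ry": 0,"rz": 0},
])

```text
time: 15.0
tool_pos: [0.5397, -0.3462, 0.0883]
tool_rot: [3.141, 0.002, 3.141]
contact_force: [-0.2, -0.4, -0.9]
opening: 0.0175
grip_force: 25.0
```

>>> arm_command([
  {"x": 0,"y": 0,"z": 0.5,"rx": 0,"ry": 0,"rz": 0},
  {"x": 0,"y": 0,"z": 1,"rx": 0,"ry": 0,"rz": 0},
  {"x": 0,"y": 0,"z": 1,"rx": 0,"ry": 0,"rz": 0},
])

```text
time: 15.3
tool_pos: [0.5398, -0.3461, 0.0875]
tool_rot: [3.141, 0.002, 3.141]
contact_force: [-1.6, 0.6, 2.2]
opening: 0.0174
grip_force: 25.0
```

The vertical force has turned positive, so the bracket is on the floor. I'll release it and rise.

>>> arm_command([
  {"x": 0,"y": 0,"z": 0,"rx": 0,"ry": 0,"rz": 0},
  {"x": 0,"y": 0,"z": 0,"rx": 0,"ry": 0,"rz": 0},
  {"x": 0,"y": 0,"z": 0,"rx": 0,"ry": 0,"rz": 0},
  {"x": 0,"y": 0,"z": 0,"rx": 0,"ry": 0,"rz": 0},
  {"x": 0,"y": 0,"z": 0,"rx": 0,"ry": 0,"rz": 0},
  {"x": 0,"y": 0,"z": -10,"rx": 0,"ry": 0,"rz": 0},
  {"x": 0,"y": 0,"z": -40,"rx": 0,"ry": 0,"rz": 0},
  {"x": 0,"y": 0,"z": -80,"rx": 0,"ry": 0,"rz": 0},
  {"x": 0,"y": 0,"z": -120,"rx": 0,"ry": 0,"rz": 0},
  {"x": 0,"y": 0,"z": -120,"rx": 0,"ry": 0,"rz": 0},
  {"x": 0,"y": 0,"z": -120,"rx": 0,"ry": 0,"rz": 0},
], hand=40)

```text
time: 16.4
tool_pos: [0.5398, -0.3464, 0.2091]
tool_rot: [-3.14, 0.005, 3.141]
contact_force: [-0.5, 1.7, -0.8]
opening: 0.0402
grip_force: 0.0
```

```bash
python3 - <<'E'
from h import *
for c in("scene","wrist"):
    p=read_camera(c); print([(np.round(d["point"],4),round(d["confidence"],2)) for d in mark_of(p,"bracket")])
    if c=="scene":
        for q in("dial_pointer","marker_point"): print(q,[np.round(d["point"],3) for d in mark_of(p,q)[:1]])
        cv2.imwrite("pics/s5.png",cv2.resize(p["pixels"],(784,588)))
E
```

```text
[(array([ 0.5342, -0.341 ,  0.0049]), 0.87), (array([ 0.513 ,  0.0271, -0.0012]), 0.72), (array([6.239e-01, 3.670e-02, 4.000e-04]), 0.68)]
dial_pointer [array([ 0.411, -0.21 , -0.004])]
marker_point [array([0.548, 0.2  , 0.09 ])]
[(array([ 0.5396, -0.3465,  0.0053]), 0.82)]
```

View pics/s5.png

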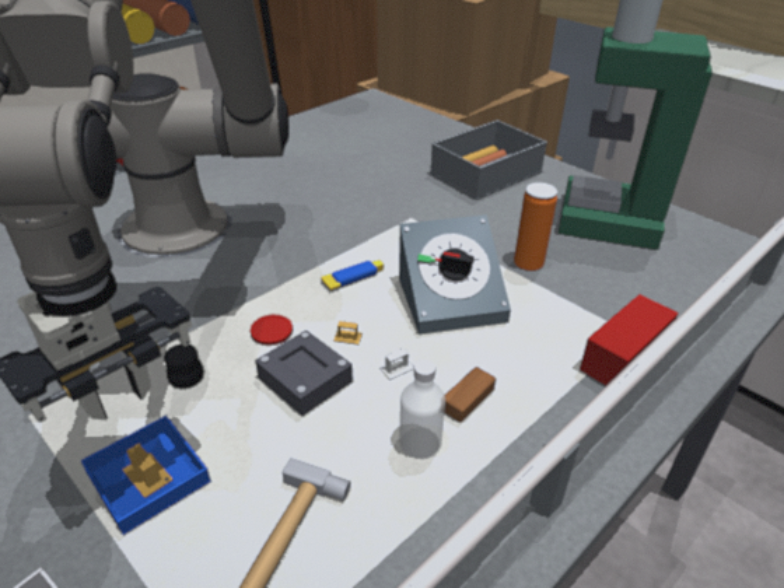

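The bracket stands flat in the tray at (147,470), the pointer meets the green marker at (437,260), and the bystanders are where they were.

```bash
python3 -c "
from cell import *
print(hand_in())"
```

```text
the job is handed in; nothing more can be done
None
```

The job is handed in (no verdict came back): the dial was turned down to the green marker, about 1° off at most by the wrist camera, then the bracket was lifted from the die and set flat in the tray, with the other things left where they were.

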